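# Queue the steel hubs in the feed track and shut the gate

## Task

One lane of the two-lane feed track on the welding bench already has a round steel hub in it; the other is taken by a square block. Slide the three loose hubs one at a time into the lane that already has the hub, so that they stand upright in a closed-up single file behind it, then swing the gate fully shut across the mouth. Keep the hubs standing on the bench, never lifted or tipped over, and leave the block and all the other things where they are.

Things in the scene. Friction and masses are not known exactly. Their poses are not given: they have to be found in the camera images.
- track: two-lane feed track: three aluminium rails 8 thick, 22 tall, fixed straight on the bench (no floor). Origin at bench level on the middle rail; x runs from the open mouth into the lanes, y across, z up. Rail centre lines at y = -72, 0, 72, from x = -110 (mouth) to the 45 tall head plate with its face at x = 120. Each lane is 64 wide. Four hubs in closed-up file fill x = -104 to 120
- lane_a (a point): bench-level point in the middle of the mouth of the lane whose centre line is y = 36 (at x = -112); axes as the track's. Beside it a 50 long, 22 tall flare leads outward from the y = 72 rail to about (-152, 96)
- lane_b (a point): bench-level point in the middle of the mouth of the lane whose centre line is y = -36 (at x = -112); axes as the track's
- hub_start: plain steel hub: a bored cylinder standing upright, 56 diameter, 64 tall, about 0.6 kg; origin at the centre of its underside, z up. It stands between the rails near the head plate of the lane to be filled
- block: square steel block, 56 x 56 x 46 tall, in the head of the other lane; origin at the centre of its underside
- hub1: plain steel hub: a bored cylinder standing upright, 56 diameter, 64 tall, about 0.6 kg; origin at the centre of its underside, z up. One of the three loose hubs to be queued; they start on the open bench on the mouth side of the track
- hub2: plain steel hub: a bored cylinder standing upright, 56 diameter, 64 tall, about 0.6 kg; origin at the centre of its underside, z up. One of the three loose hubs to be queued; they start on the open bench on the mouth side of the track
- hub3: plain steel hub: a bored cylinder standing upright, 56 diameter, 64 tall, about 0.6 kg; origin at the centre of its underside, z up. One of the three loose hubs to be queued; they start on the open bench on the mouth side of the track
- gate (a joint): angle of the gate, rad, 0 = shut across both mouths (a stop there), growing as it swings out; 1.57 = pointing straight out of the mouth in line with the y = -72 rail; 2.4 = the limit. It stays where it is left (light friction)
- gate_pivot (a point): the gate's upright pivot at (-118, -76) of the track, at mid height of the bar, 24.5 (post 18 dia, 45 tall). The gate is a flat grey bar 10 thick, 140 long from the pivot, from 12 to 37 above the bench. Axes turn with the bar: y along it to its free end, x across it; pushing it along this +x shuts it
- gate_end (a point): on the bar 132 from the pivot, at mid height 24.5, under a black upright peg of 16 dia whose top is 55 above the bench; axes as gate_pivot
- spray: bystander: spray can, 60 dia x 190 tall, standing; leave alone
- flange: bystander: steel flange, 90 dia plate 12 thick with a 48 dia neck, 42 tall in all, standing; leave alone
- hammer: bystander: hammer lying on the bench, about 260 long; leave alone
- brush: bystander: brush lying on the bench, about 200 long; leave alone
- angle_iron: bystander: offcut of angle iron, 130 long, 40 x 40, lying; leave alone
- tin: bystander: open aluminium tin, 84 dia x 70 tall; leave alone

How it is judged:
On the way, in this order (a step that is already met when the one before it is completed fails the run):
1. a first loose hub stands in the lane that already has a hub, past its mouth (((x of each of hub_start, hub1 in the frame of track above -0.092 m and y of hub_start in the frame of track between 0.024 and 0.048 m and angle between each of hub_start, hub1's own z axis and vertical below 0.1 rad and y of hub1 in the frame of track between 0.024 and 0.048 m) or (x of each of hub_start, hub2 in the frame of track above -0.092 m and y of hub_start in the frame of track between 0.024 and 0.048 m and angle between each of hub_start, hub2's own z axis and vertical below 0.1 rad and y of hub2 in the frame of track between 0.024 and 0.048 m) or (x of each of hub_start, hub3 in the frame of track above -0.092 m and y of hub_start in the frame of track between 0.024 and 0.048 m and angle between each of hub_start, hub3's own z axis and vertical below 0.1 rad and y of hub3 in the frame of track between 0.024 and 0.048 m) or (x of each of hub_start, hub1 in the frame of track above -0.092 m and y of hub_start in the frame of track between -0.048 and -0.024 m and angle between each of hub_start, hub1's own z axis and vertical below 0.1 rad and y of hub1 in the frame of track between -0.048 and -0.024 m) or (x of each of hub_start, hub2 in the frame of track above -0.092 m and y of hub_start in the frame of track between -0.048 and -0.024 m and angle between each of hub_start, hub2's own z axis and vertical below 0.1 rad and y of hub2 in the frame of track between -0.048 and -0.024 m) or (x of each of hub_start, hub3 in the frame of track above -0.092 m and y of hub_start in the frame of track between -0.048 and -0.024 m and angle between each of hub_start, hub3's own z axis and vertical below 0.1 rad and y of hub3 in the frame of track between -0.048 and -0.024 m))), for 0.1 s.
2. then a second one (((x of each of hub_start, hub1, hub2 in the frame of track above -0.092 m and y of hub_start in the frame of track between 0.024 and 0.048 m and angle between each of hub_start, hub1, hub2's own z axis and vertical below 0.1 rad and y of hub1 in the frame of track between 0.024 and 0.048 m and y of hub2 in the frame of track between 0.024 and 0.048 m) or (x of each of hub_start, hub2, hub3 in the frame of track above -0.092 m and y of hub_start in the frame of track between 0.024 and 0.048 m and angle between each of hub_start, hub2, hub3's own z axis and vertical below 0.1 rad and y of hub2 in the frame of track between 0.024 and 0.048 m and y of hub3 in the frame of track between 0.024 and 0.048 m) or (x of each of hub_start, hub1, hub3 in the frame of track above -0.092 m and y of hub_start in the frame of track between 0.024 and 0.048 m and angle between each of hub_start, hub1, hub3's own z axis and vertical below 0.1 rad and y of hub1 in the frame of track between 0.024 and 0.048 m and y of hub3 in the frame of track between 0.024 and 0.048 m) or (x of each of hub_start, hub1, hub2 in the frame of track above -0.092 m and y of hub_start in the frame of track between -0.048 and -0.024 m and angle between each of hub_start, hub1, hub2's own z axis and vertical below 0.1 rad and y of hub1 in the frame of track between -0.048 and -0.024 m and y of hub2 in the frame of track between -0.048 and -0.024 m) or (x of each of hub_start, hub2, hub3 in the frame of track above -0.092 m and y of hub_start in the frame of track between -0.048 and -0.024 m and angle between each of hub_start, hub2, hub3's own z axis and vertical below 0.1 rad and y of hub2 in the frame of track between -0.048 and -0.024 m and y of hub3 in the frame of track between -0.048 and -0.024 m) or (x of each of hub_start, hub1, hub3 in the frame of track above -0.092 m and y of hub_start in the frame of track between -0.048 and -0.024 m and angle between each of hub_start, hub1, hub3's own z axis and vertical below 0.1 rad and y of hub1 in the frame of track between -0.048 and -0.024 m and y of hub3 in the frame of track between -0.048 and -0.024 m))), for 0.1 s.
3. then the third (((x of each of hub_start, hub1, hub2, hub3 in the frame of track above -0.092 m and y of hub_start in the frame of track between 0.024 and 0.048 m and angle between each of hub_start, hub1, hub2, hub3's own z axis and vertical below 0.1 rad and y of hub1 in the frame of track between 0.024 and 0.048 m and y of hub2 in the frame of track between 0.024 and 0.048 m and y of hub3 in the frame of track between 0.024 and 0.048 m) or (x of each of hub_start, hub1, hub2, hub3 in the frame of track above -0.092 m and y of hub_start in the frame of track between -0.048 and -0.024 m and angle between each of hub_start, hub1, hub2, hub3's own z axis and vertical below 0.1 rad and y of hub1 in the frame of track between -0.048 and -0.024 m and y of hub2 in the frame of track between -0.048 and -0.024 m and y of hub3 in the frame of track between -0.048 and -0.024 m))), for 0.1 s.
At the end, for the whole second after the job is handed in: all four hubs stand upright (within 0.1 rad) and at rest in the lane that had a hub at the start, centres within 12 mm of its centre line and at track x > -92 mm (a closed-up file of four), and the gate is shut (below 0.09 rad) (((x of each of hub_start, hub1, hub2, hub3 in the frame of track above -0.092 m and y of hub_start in the frame of track between 0.024 and 0.048 m and angle between each of hub_start, hub1, hub2, hub3's own z axis and vertical below 0.1 rad and y of hub1 in the frame of track between 0.024 and 0.048 m and y of hub2 in the frame of track between 0.024 and 0.048 m and y of hub3 in the frame of track between 0.024 and 0.048 m) or (x of each of hub_start, hub1, hub2, hub3 in the frame of track above -0.092 m and y of hub_start in the frame of track between -0.048 and -0.024 m and angle between each of hub_start, hub1, hub2, hub3's own z axis and vertical below 0.1 rad and y of hub1 in the frame of track between -0.048 and -0.024 m and y of hub2 in the frame of track between -0.048 and -0.024 m and y of hub3 in the frame of track between -0.048 and -0.024 m)) and value of joint gate below 0.09 rad and linear speed of each of hub1, hub2, hub3, hub_start below 0.02 m/s); the robot touches nothing.
It fails at once if a hub is lifted off the bench (20 mm) or tipped over (0.5 rad) (height (world z) of any of hub1, hub2, hub3, hub_start above 0.02 m or angle between any of hub1, hub2, hub3, hub_start's own z axis and vertical above 0.5 rad).
It fails at once if the square block is shifted more than 20 mm (distance of block from where it was at the start of the episode above 0.02 m).
It fails at once if another thing on the bench is shifted more than 30 mm (hammer and brush 40 mm) (distance of any of spray, flange, angle_iron, tin from where it was at the start of the episode above 0.03 m or distance of any of hammer, brush from where it was at the start of the episode above 0.04 m).
It also fails if it takes over 72 s, if anything falls off the work surface, if the arm or the gripper's body presses on something with over 40 N, if the wrist force passes 120 N, or if a joint passes its speed limit or range.

## Robot

A 6-joint arm with a two-finger parallel gripper is mounted at the origin on the work surface. World frame = base frame: x ahead of the robot, y to its left, z up, the work surface at z = 0. Lengths are in m, angles in rad, forces in N, time in s.
With the tool pointing down it reaches from about 0.225 to 0.725 m from the base axis. Payload 3.1 kg.
Tool frame: the origin (TCP) lies at the very end of the fingers, on their centre line; the grasp point (between the pads) lies behind it (bot.grip_point_offset is the z of the grasp point in the tool frame, in m); z points along the fingers, y is the line along which they close (so a half turn about z gives the same grasp; the last joint's range is limited). The gripper opens to 85 mm and grips with 20 to 120 N. Pads are 22 mm wide; open, the fingers measure 114 mm over their backs; the gripper's body (76 mm by 85 mm) begins 54 mm behind the grasp point. The pads swing forward as they close: fully open they stand 13 mm farther back than shut.
Start: joints at [0.978, 0.048, 0.099, 1.622, 0, 1.443], TCP at [0.235, 0.469, 0.231] pointing down, gripper open.
Joint ranges: [-2.91, 2.91], [-0.99, 1.94], [-1.21, 1.42], [-2.12, 2.29], [-1.49, 1.47], [-3.14, 3.14]. Speed limits (rad/s): [2.79, 2.79, 3.14, 3.14, 3.14, 3.14].

## Interface

Orientations are given as a 3x3 rotation matrix whose columns are the frame's x, y, z axes.
In Python, from rig import bot gives the robot as it stands.
- The arm moves only by the shell command python3 -m jog 'ROWS'. ROWS is JSON, one flat list of numbers, 5 for each row, row after row: the closure, from -1 (fully open) to 1 (shut), then the shift along the tool's x, y, z in m, then the turn about the tool's z in rad. A call has 1 to 20 rows; each row is the pose to reach, as a shift and turn from the pose commanded when the call began, along the tool's axes at that moment; what a row does not reach only later rows make up. A row lasts 1/12 s, in which the tool goes at most 41.7 mm and 7.16 degrees, less where a joint would pass 70% of its speed; a pose out of reach is approached as far as the arm can. A call with a gripper value outside its range is refused whole. The fingers move at their own pace and stop on an object; the grip force is fixed at half the most. Time passes only in rows, so rows that repeat a pose let the fingers close. It gives the time, the measured TCP pose, the force, the opening and the grip force at its end, in the units of the state.
- bot.get_state(): the state, without advancing time (a new reading comes with each control period).
- bot.camera(name): name is "side" or "top" or "wrist"; returns the picture (420x560x3 uint8, red, green, blue); there is no depth.
- bot.camera_params(name): a dict with "fx", "fy", "cx", "cy" (pixels), "origin" and "orientation" of the camera in the world. Camera axes: x right, y down, z forward; pixel columns grow to the right and rows downward; lengths in m; the calibration is good to about 2 mm. A picture is of the moment at which its call begins: read the wrist's pose just before it. camera_params takes no time and is no camera call; for the wrist camera it gives the pose at the moment of the call.
- bot.finish_job(): hands the job in; it is judged then, once.
Trained networks look in the newest picture that a camera, given by its name, has taken for a name from the list of things; names that differ only in an ending like _2 or _b are one class to them, and where a whole thing is asked for, a point or a joint stands for the part that bears it (a point fixed in the world has none). Each returns a list of dicts, best first, with "p" (0 to 1); they miss things now and then, are a little off and sometimes report something else, mostly with a low value. They report only what shows in the picture. A call takes as long as a camera call.
- bot.search_frame(camera, target): "bbox" ([left, top, right, bottom] in pixels, round what is visible of it).
- bot.masks_of(camera, target): "mask" (420x560 bool, what is visible of it) and "bbox" ([left, top, right, bottom] in pixels, round what is visible of it).
The state is a dict: "time_s": time; "joint_pos": joint angles; "qvel": joint speeds; "effort": joint torques, N m; "eef_pos": TCP position; "ee_rot": TCP orientation; "contact_force": force on the tool from outside, world axes, zero at the start; "wrist_torque": the same for the moment, N m; "opening": finger opening in m; "finger_force": force on a finger pad.
Only numpy, scipy, OpenCV 4.12 (cv2) and the standard library are available. Lean on these libraries where they do the work, as an engineer would, in place of code of your own. Each camera call takes 0.05 s, during which the arm holds its last target. There are 200 camera calls.

## Working session

There is one attempt and no reset: what is moved stays moved. The work goes in short steps, Python scripts to look and compute and a shell command to move; the robot and the scene stay as the last step left them, time stands still between calls to the robot, and variables do not carry over. Pictures are saved under pics/ and viewed, at most 10 in all, crops included, and the job is handed in when it is done.

```bash
mkdir -p pics; ls
python3 - <<'E'
from rig import bot
import cv2,numpy as np
s=bot.get_state();print(s['time_s'],s['eef_pos'],np.round(s['ee_rot'],3).tolist(),s['opening'],bot.grip_point_offset)
for c in ['top','side']:
    im=bot.camera(c);cv2.imwrite(f'pics/{c}0.png',im[:,:,::-1]);print(c,bot.camera_params(c))
    for t in ['track','hub1','block','gate','gate_end','gate_pivot','spray','flange','hammer','brush','angle_iron','tin']:
        for d in bot.search_frame(c,t)[:5]: print(c,t,round(d['p'],2),np.round(d['bbox']).tolist())
print(bot.get_state()['time_s'])
E
```

```text
pics
0.0 [0.23500119 0.46879016 0.23010436] [[-0.894, 0.448, -0.001], [0.448, 0.894, -0.002], [0.0, -0.002, -1.0]] 0.08554252482458782 -0.0187
top {'fx': 450.27098033522157, 'fy': 450.27098033522157, 'cx': 278.6640364439712, 'cy': 207.69997448102072, 'origin': array([0.45829355, 0.01652732, 1.22005603]), 'orientation': array([[ 0.02869833, -0.99415457,  0.1040822 ],
       [-0.99957843, -0.02900046, -0.00139039],
       [ 0.00440069, -0.10399842, -0.99456773]])}
top track 0.75 [150.0, 154.0, 282.0, 261.0]
top track 0.74 [100.0, 263.0, 135.0, 292.0]
top hub1 0.97 [329.0, 202.0, 352.0, 225.0]
top hub1 0.96 [381.0, 227.0, 412.0, 250.0]
top hub1 0.66 [242.0, 152.0, 285.0, 190.0]
top hub1 0.58 [325.0, 251.0, 348.0, 278.0]
top block 0.81 [155.0, 203.0, 180.0, 230.0]
top gate 0.72 [239.0, 154.0, 284.0, 194.0]
top gate_end 0.6 [243.0, 149.0, 286.0, 186.0]
top gate_pivot 0.61 [240.0, 154.0, 282.0, 191.0]
top flange 0.65 [154.0, 203.0, 178.0, 224.0]
top flange 0.59 [374.0, 161.0, 409.0, 200.0]
top hammer 0.9 [90.0, 142.0, 126.0, 242.0]
top brush 0.89 [186.0, 138.0, 260.0, 154.0]
top angle_iron
[... 532 characters left out ...]
0]
side hub1 0.56 [287.0, 235.0, 305.0, 261.0]
side block 0.59 [251.0, 141.0, 270.0, 161.0]
side gate 0.8 [287.0, 181.0, 330.0, 206.0]
side gate_end 0.55 [289.0, 180.0, 325.0, 202.0]
side gate_pivot 0.8 [285.0, 180.0, 324.0, 205.0]
side gate_pivot 0.65 [321.0, 271.0, 356.0, 301.0]
side spray 0.56 [331.0, 290.0, 362.0, 345.0]
side spray 0.39 [286.0, 180.0, 330.0, 206.0]
side flange 0.79 [323.0, 270.0, 354.0, 301.0]
side hammer 0.74 [232.0, 124.0, 296.0, 144.0]
side brush 0.73 [305.0, 152.0, 330.0, 194.0]
side brush 0.54 [224.0, 140.0, 325.0, 210.0]
side angle_iron 0.56 [210.0, 200.0, 226.0, 236.0]
side angle_iron 0.36 [288.0, 181.0, 325.0, 205.0]
side tin 0.55 [198.0, 127.0, 218.0, 156.0]
1.3
```

Run:
```python
import cv2
a=cv2.imread('pics/top0.png')[120:310,80:430]
cv2.imwrite('pics/topc.png',cv2.resize(a,(798,433),interpolation=cv2.INTER_CUBIC))
```

```text
(no output)
```

View pics/topc.png

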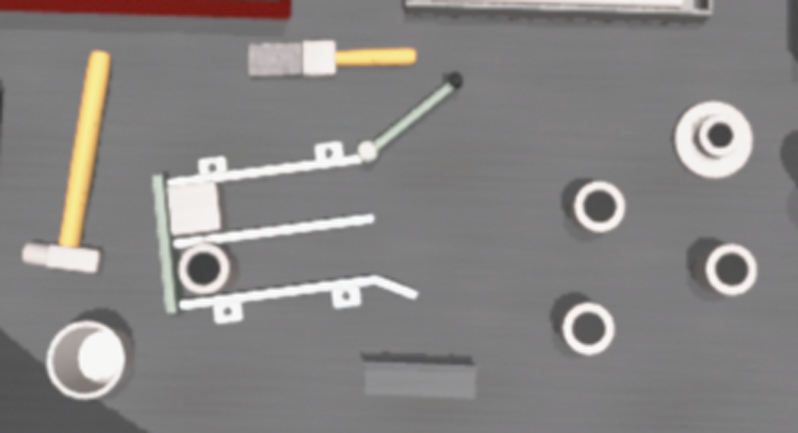

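The top view has the track mouth facing −y (image right). The start hub is in the lower lane, lane_a, at crop pixel (203,268), and the block is above it. The loose hubs are at (599,207), (731,269) and (588,328). The gate pivot is at (367,150) and the peg at (455,79), so the gate stands open beyond 1.57.

```bash
cat > h.py <<'E'
import numpy as np,cv2
from rig import bot
def ray(c,u,v,z):
    p=bot.camera_params(c);R=np.array(p['orientation']);o=np.array(p['origin'])
    d=R@np.array([(u-p['cx'])/p['fx'],(v-p['cy'])/p['fy'],1]);return o+d*(z-o[2])/d[2]
def hubs(im,seeds,r=22):
    g=cv2.cvtColor(im,cv2.COLOR_RGB2GRAY);out=[]
    for (u,v) in seeds:
        u0,v0=int(u)-r,int(v)-r
        k=8;c=cv2.resize(g[v0:v0+2*r,u0:u0+2*r],None,fx=k,fy=k,interpolation=cv2.INTER_CUBIC)
        _,b=cv2.threshold(c,170,255,0)
        cs,h=cv2.findContours(b,cv2.RETR_CCOMP,cv2.CHAIN_APPROX_NONE)
        best=None
        for i,q in enumerate(cs):
            if h[0][i][3]==-1 and h[0][i][2]>=0 and cv2.contourArea(q)>200*k*k/2:
                e=cv2.fitEllipse(q);j=max((j for j in range(len(cs)) if h[0][j][3]==i),key=lambda j:cv2.contourArea(cs[j]))
                f=cv2.fitEllipse(cs[j])
                px=lambda e:np.array([(e[0][0]+.5)/k-.5+u0,(e[0][1]+.5)/k-.5+v0])
                out.append((px(e),np.array(e[1])/k,px(f),np.array(f[1])/k))
    return out
E
python3 - <<'E'
from h import *
im=cv2.imread('pics/top0.png')[:,:,::-1].copy()
C=lambda x,y:((x+.5)/2.28-.5+80,(y+.5)/2.28-.5+120)
np.set_printoptions(precision=4,suppress=True)
for o in hubs(im,[C(203,268),C(599,207),C(731,269),C(588,328)],16):
    print(o, ray('top',*o[0],.064)[:2],ray('top',*o[2],.064)[:2])
P={'r72mouth':(374,280,.022),'r72head':(182,305,.022),'r0mouth':(371,218,.022),'r0head':(176,244,.022),'r-72h':(170,183,.022),'r-72m':(360,160,.022),'flare':(416,295,.022),'pivot':(367,150,.045),'peg':(455,79,.055),'flange':(720,135,.042),'angle':(475,355,.04),'tin':(86,359,.07)}
for k,(x,y,z) in P.items(): print(k,ray('top',*C(x,y),z)[:2])
print('spray',ray('side',347,338,0),ray('side',347,297,.19))
E
python3 -c "
import cv2
a=cv2.imread('pics/side0.png')[100:370,170:440]
cv2.imwrite('pics/sidec.png',cv2.resize(a,(594,594),interpolation=cv2.INTER_CUBIC))
a=cv2.imread('pics/top0.png')[150:270,145:295]
cv2.imwrite('pics/trk.png',cv2.resize(a,(750,600),interpolation=cv2.INTER_CUBIC))"
```

```text
(array([169.4614, 234.004 ]), array([25.6915, 29.396 ]), array([168.758 , 237.3812]), array([14.8242, 15.3185])) [0.5034 0.2927] [0.4947 0.2941]
(array([342.7151, 210.1928]), array([21.9693, 22.31  ]), array([342.5715, 210.0052]), array([14.3475, 14.7654])) [ 0.5776 -0.1506] [ 0.5781 -0.1502]
(array([400.492 , 237.8704]), array([22.0492, 22.6716]), array([400.4682, 237.6964]), array([14.5281, 14.915 ])) [ 0.5106 -0.2999] [ 0.511  -0.2998]
(array([337.8409, 263.8183]), array([22.4883, 22.874 ]), array([337.7458, 263.6631]), array([14.5506, 14.7626])) [ 0.4399 -0.14  ] [ 0.4403 -0.1398]
r72mouth [0.4881 0.1048]
r72head [0.4528 0.3262]
r0mouth [0.5604 0.1109]
r0head [0.5233 0.3372]
r-72h [0.5947 0.3483]
r-72m [0.6285 0.1264]
flare [0.4721 0.0554]
pivot [0.6371 0.1167]
peg [0.7215 0.0173]
flange [ 0.6673 -0.2926]
angle [ 0.4059 -0.0145]
tin [0.3906 0.4165]
spray [ 0.6361 -0.4364  0.    ] [ 0.6162 -0.4239  0.19  ]
```

View pics/sidec.png

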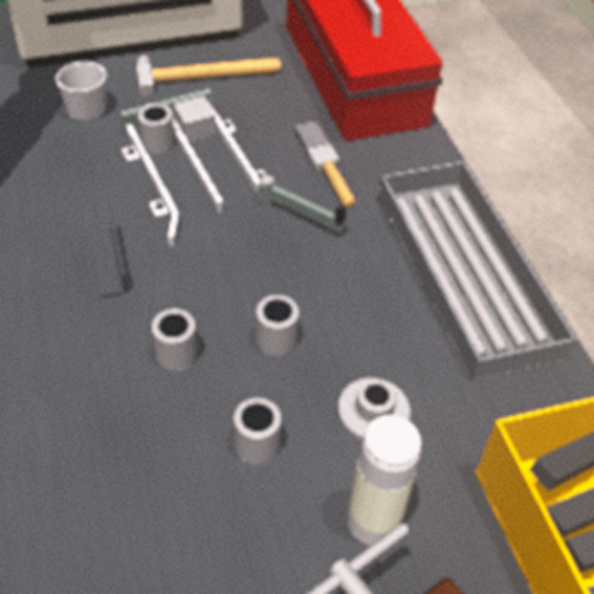

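View pics/trk.png

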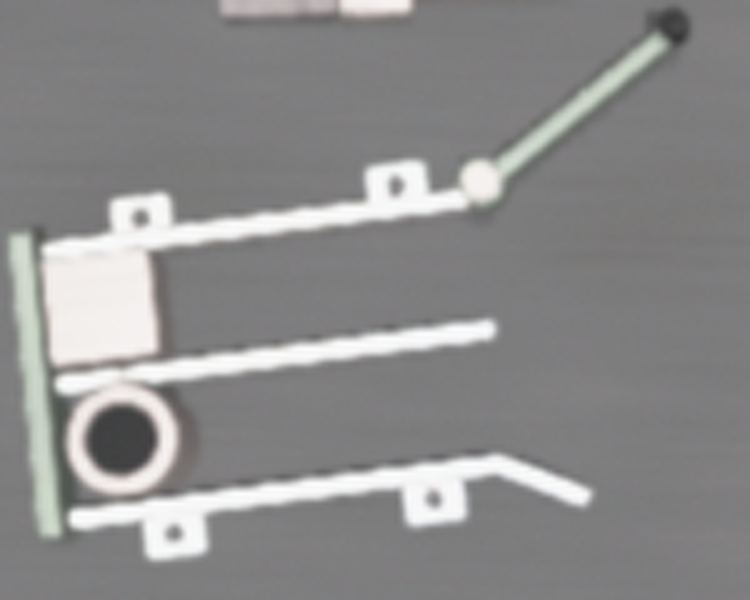

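The side view matches the top: hubs upright, gate peg up, spray well off to the side. In the track crop, the mouth rail ends are at (495,329) and (500,461), the pivot at (481,181), the peg at (668,24) and the start hub bore at (122,438).

Run:
```python
from h import *
np.set_printoptions(precision=4,suppress=True)
T=lambda x,y:((x+.5)/5-.5+145,(y+.5)/5-.5+150)
L=[((495,329),(-110,0),.022),((57,384),(120,0),.022),((500,461),(-110,72),.022),((70,518),(120,72),.022),((43,249),(120,-72),.022),((481,181),(-118,-76),.045)]
W=np.array([ray('top',*T(*a),z)[:2] for a,_,z in L]);M=np.array([b for _,b,_ in L])/1000
mc,wc=M.mean(0),W.mean(0);H=(M-mc).T@(W-wc);U,S,V=np.linalg.svd(H);R=V.T@U.T
t=wc-R@mc;print(R,t,np.linalg.det(R));print('res',(W-(M@R.T+t))*1000)
np.savez('trk.npz',R=R,t=t)
tr=lambda w:(np.asarray(w)-t)@R*1000
for n,w in {'start':ray('top',*T(122,438),.064)[:2],'h1':[.578,-.1504],'h2':[.5108,-.2998],'h3':[.4401,-.1399],'peg':ray('top',*T(668,24),.055)[:2],'flare':ray('top',*T(585,497),.022)[:2],'angle':[.4059,-.0145],'flange':[.667,-.292],'spray':[.626,-.43]}.items(): print(n,tr(w))
p=tr(ray('top',*T(668,24),.055)[:2])-[-118,-76];print(np.arctan2(-p[0],p[1]),np.hypot(*p))
s=bot.get_state();print(tr(s['eef_pos'][:2]))
for nm,x,y in [('tool x',0,0)]:
    tx=R.T@s['ee_rot'][:2,0];print('tool x in track',tx,'angle',np.degrees(np.arctan2(tx[1],tx[0])))
```

```text
[[-0.1545 -0.988 ]
 [ 0.988  -0.1545]] [0.5433 0.2207] 1.0000000000000004
res [[-0.056  -4.1584]
 [-0.6529  0.4071]
 [ 0.8969  1.7269]
 [-0.1743  0.6237]
 [ 0.2679  0.8913]
 [-0.2816  0.5094]]
start [79.3909 36.3657]
h1 [-371.9637   23.0859]
h2 [-509.1884  112.5598]
h3 [-340.2856  157.7082]
peg [-225.5767 -144.8363]
flare [-150.849    95.4141]
angle [-211.1076  172.1246]
flange [-525.6133  -42.9699]
spray [-655.6224   18.8574]
2.1400255090261604 127.71526407351942
[293.2369 265.8764]
tool x in track [0.581  0.8139] angle 54.48127096908309
```

```bash
python3 -m jog '[-1,-0.584,-0.400,0,0.951, -1,-0.584,-0.400,0,0.951, -1,-0.584,-0.400,0,0.951, -1,-0.584,-0.400,0,0.951, -1,-0.584,-0.400,0,0.951, -1,-0.584,-0.400,0,0.951, -1,-0.584,-0.400,0,0.951, -1,-0.584,-0.400,0,0.951, -1,-0.584,-0.400,0,0.951, -1,-0.584,-0.400,0,0.951, -1,-0.584,-0.400,0,0.951, -1,-0.584,-0.400,0,0.951, -1,-0.584,-0.400,0,0.951, -1,-0.584,-0.400,0,0.951, -1,-0.584,-0.400,0,0.951, -1,-0.584,-0.400,0,0.951, -1,-0.584,-0.400,0,0.951, -1,-0.584,-0.400,0,0.951, -1,-0.584,-0.400,0,0.951]'
cat > st.py <<'E'
from h import *
np.set_printoptions(precision=4,suppress=True)
z=np.load('trk.npz');R,t=z['R'],z['t']
tr=lambda w:(np.asarray(w)[:2]-t)@R*1000
def st():
    s=bot.get_state();x=R.T@s['ee_rot'][:2,0]
    print('t',s['time_s'],'trk',tr(s['eef_pos']),'z',s['eef_pos'][2],'yaw',np.arctan2(x[1],x[0]),'open',s['opening'],'F',s['contact_force'],'fin',s['finger_force'],'q',s['joint_pos'])
def look(seeds):
    im=bot.camera('top')
    px=[]
    p=bot.camera_params('top');RR=np.array(p['orientation'])
    for a,b in seeds:
        w=np.append(R@(np.array([a,b])/1000)+t,.064);c=RR.T@(w-p['origin']);px.append((p['fx']*c[0]/c[2]+p['cx'],p['fy']*c[1]/c[2]+p['cy']))
    for q in hubs(im,px,18): print('hub',tr(ray('top',*q[2],.064)),q[3])
    return im
if __name__=='__main__': st()
E
python3 st.py
```

```text
time_s: 2.88
eef_pos: [0.5782, -0.1521, 0.2291]
ee_rot: [[-0.151, 0.989, -0.003], [0.989, 0.151, 0.001], [0.002, -0.003, -1.0]]
contact_force: [-0.6, 0.2, -0.1]
opening: 0.0855
finger_force: 0.0
t 2.8833 trk [-373.6908   23.1637] z 0.22911365779147536 yaw -0.0036240345266257243 open 0.08553770316161234 F [-0.639   0.1866 -0.1174] fin 0.0 q [-0.3695  0.2456  0.3148  1.6433  0.0001  1.0498]
```

```bash
python3 -m jog '[-1,0.002,0,0.10,0, -1,0.002,0,0.10,0, -1,0.002,0,0.10,0, -1,0.002,0,0.201,0, -1,0.002,0,0.201,0, -1,0.002,0,0.201,0, -1,0.002,0,0.201,0, 0.6,0.002,0,0.201,0, 0.6,0.002,0,0.201,0, 0.6,0.002,0,0.201,0, 0.6,0.002,0,0.201,0, 0.6,0.002,0,0.201,0, 0.6,0.002,0,0.201,0, 0.6,0.002,0,0.201,0]'; python3 st.py
```

```text
time_s: 4.05
eef_pos: [0.58, -0.1487, 0.0343]
ee_rot: [[-0.155, 0.988, 0.005], [0.988, 0.155, -0.002], [-0.003, 0.005, -1.0]]
contact_force: [-1.1, 1.0, 7.2]
opening: 0.0547
finger_force: 65.6
t 4.05 trk [-370.5415   20.8606] z 0.03434617837248441 yaw 0.00016998134558386804 open 0.054666996526405894 F [-1.118   1.0207  7.1799] fin 65.58575391769409 q [-0.363   0.2774 -0.0368  1.251   0.0003  1.0525]
```

```bash
python3 -m jog '[0.6,0.02,-0.002,-0.003,0, 0.6,0.045,-0.005,-0.003,0, 0.6,0.07,-0.008,-0.003,0, 0.6,0.10,-0.011,-0.003,0, 0.6,0.13,-0.014,-0.003,0, 0.6,0.16,-0.014,-0.003,0, 0.6,0.18,-0.014,-0.003,0, 0.6,0.19,-0.014,-0.003,0]'; python3 st.py; python3 -c "
from st import *
im=look([(-180,36)]);st()"
```

```text
time_s: 4.72
eef_pos: [0.5349, 0.0392, 0.0344]
ee_rot: [[-0.157, 0.988, 0.002], [0.988, 0.157, -0.001], [-0.001, 0.002, -1.0]]
contact_force: [-0.2, -1.0, -4.9]
opening: 0.0545
finger_force: 65.1
t 4.7167 trk [-177.9581   36.3273] z 0.03442349470841872 yaw 0.002039047565100597 open 0.054500926066400994 F [-0.1725 -0.9833 -4.8919] fin 65.101078748703 q [-0.0515  0.1252 -0.2132  1.2303 -0.0006  1.3621]
t 4.7667 trk [-176.6983   36.3069] z 0.034421595255911645 yaw 0.003011106218051465 open 0.05467206296112665 F [-1.9773  4.8793  2.0858] fin 65.44860005378723 q [-0.0506  0.1253 -0.213   1.2309  0.0019  1.362 ]
```

```bash
python3 -m jog '[0.6,0.02,0,0.001,0, 0.6,0.04,0,0.001,0, 0.6,0.06,0,0.001,0, 0.6,0.08,0,0.001,0, 0.6,0.10,0,0.001,0, 0.6,0.12,0,0.001,0, 0.6,0.14,0,0.001,0, 0.6,0.16,0,0.001,0, 0.6,0.175,0,0.001,0, 0.6,0.185,0,0.001,0, 0.6,0.193,0,0.001,0, 0.6,0.20,0,0.001,0, 0.6,0.206,0,0.001,0, 0.6,0.211,0,0.001,0, 0.6,0.214,0,0.001,0, 0.6,0.214,0,0.001,0]'; python3 st.py
```

```text
time_s: 6.1
eef_pos: [0.5045, 0.2463, 0.0344]
ee_rot: [[-0.152, 0.988, 0.006], [0.988, 0.152, -0.005], [-0.006, 0.005, -1.0]]
contact_force: [1.8, -7.8, 5.3]
opening: 0.0542
finger_force: 66.0
t 6.1 trk [31.2956 34.4036] z 0.034417385077251 yaw -0.0023986179610322365 open 0.05416789168361493 F [ 1.7795 -7.8425  5.3317] fin 66.03626847267151 q [ 0.3384  0.1871 -0.1436  1.2366 -0.0066  1.7565]
```

```bash
python3 -m jog '[-1,0,0,0,0, -1,0,0,0,0, -1,0,0,0,0, -1,0,0,0,0, -1,0,0,-0.04,0, -1,0,0,-0.08,0, -1,0,0,-0.1,0, -1,-0.371,-0.124,-0.1,0, -1,-0.371,-0.124,-0.1,0, -1,-0.371,-0.124,-0.1,0, -1,-0.371,-0.124,-0.1,0, -1,-0.371,-0.124,-0.1,0, -1,-0.371,-0.124,-0.1,0, -1,-0.371,-0.124,-0.1,0, -1,-0.371,-0.124,-0.1,0, -1,-0.371,-0.124,-0.1,0, -1,-0.371,-0.124,-0.1,0, -1,-0.371,-0.124,-0.1,0]'; python3 -c "
from st import *
im=look([(36,36),(92,36),(-509,113)]);st()
cv2.imwrite('pics/t1.png',im[:,:,::-1])"
```

```text
time_s: 7.6
eef_pos: [0.4358, -0.1401, 0.1323]
ee_rot: [[-0.149, 0.989, 0.0], [0.989, 0.149, -0.001], [-0.001, 0.0, -1.0]]
contact_force: [0.4, 0.6, -0.3]
opening: 0.0854
finger_force: 0.0Traceback (most recent call last):
  File "<string>", line 3, in <module>
    im=look([(36,36),(92,36),(-509,113)]);st()
  File "st.py", line 14, in look
    for q in hubs(im,px,18): print('hub',tr(ray('top',*q[2],.064)),q[3])
             ~~~~^^^^^^^^^^
  File "h.py", line 17, in hubs
    f=cv2.fitEllipse(cs[j])
cv2.error: OpenCV(4.12.0) /io/opencv/modules/imgproc/src/shapedescr.cpp:361: error: (-201:Incorrect size of input array) There should be at least 5 points to fit the ellipse in function 'fitEllipseNoDirect'
```

```bash
python3 - <<'E'
s=open('h.py').read()
i=s.index("        best=None")
s=s[:i]+'''        for i,q in enumerate(cs):
            a=cv2.contourArea(q)/k/k
            if h[0][i][3]>=0 and 90<a<260:
                f=cv2.fitEllipse(q)
                out.append((None,None,np.array([(f[0][0]+.5)/k-.5+u0,(f[0][1]+.5)/k-.5+v0]),np.array(f[1])/k))
    return out
'''
open('h.py','w').write(s)
E
python3 -c "
from st import *
im=look([(36,36),(92,36),(-509,113)]);st()
cv2.imwrite('pics/t1.png',im[:,:,::-1])"
```

```text
hub [29.6743 34.9689] [14.7724 15.1121]
hub [85.583  36.7949] [15.0414 15.2195]
hub [-509.2317  112.3621] [14.5221 14.9202]
t 7.7 trk [-336.6046  161.1111] z 0.13216055777845975 yaw -0.0018011847560691478 open 0.08526139148721343 F [ 0.4922  1.6407 -0.184 ] fin 0.0 q [-0.4516 -0.1285 -0.2687  1.4311  0.0012  0.9659]
```

```bash
python3 -m jog '[-1,-0.004,0.003,0.03,0, -1,-0.004,0.003,0.06,0, -1,-0.004,0.003,0.102,0, -1,-0.004,0.003,0.102,0, -1,-0.004,0.003,0.102,0, 0.6,-0.004,0.003,0.102,0, 0.6,-0.004,0.003,0.102,0, 0.6,-0.004,0.003,0.102,0, 0.6,-0.004,0.003,0.102,0, 0.6,-0.004,0.003,0.102,0, 0.6,-0.004,0.003,0.102,0, 0.6,-0.004,0.003,0.102,0]'; python3 st.py
```

```text
time_s: 8.7
eef_pos: [0.4423, -0.1416, 0.0344]
ee_rot: [[-0.155, 0.988, 0.005], [0.988, 0.155, -0.003], [-0.004, 0.004, -1.0]]
contact_force: [-1.3, 0.3, 6.7]
opening: 0.0545
finger_force: 65.4
t 8.7 trk [-342.2686  155.8159] z 0.034410183397602864 yaw 0.0001129070477643023 open 0.05454447819677826 F [-1.2739  0.284   6.7414] fin 65.41611313819885 q [-0.4539 -0.0646 -0.4076  1.222  -0.0007  0.9617]
```

Dragging to (−240, 36), then in along the lane.

```bash
python3 -m jog '[0.6,0.012,0.015,-0.002,0, 0.6,0.028,0.035,-0.002,0, 0.6,0.045,0.055,-0.002,0, 0.6,0.06,0.075,-0.002,0, 0.6,0.075,0.095,-0.002,0, 0.6,0.09,0.11,-0.002,0, 0.6,0.1,0.119,-0.002,0, 0.6,0.12,0.12,-0.002,0, 0.6,0.14,0.12,-0.002,0, 0.6,0.16,0.12,-0.002,0, 0.6,0.16,0.12,-0.002,0]'; python3 st.py
```

```text
time_s: 9.62
eef_pos: [0.5354, 0.0397, 0.0346]
ee_rot: [[-0.158, 0.987, 0.004], [0.987, 0.158, 0.004], [0.003, 0.005, -1.0]]
contact_force: [-0.5, 4.5, 3.1]
opening: 0.0545
finger_force: 66.0
t 9.6167 trk [-177.6019   35.7952] z 0.03456693431330185 yaw 0.0031589070837627392 open 0.054478028610756485 F [-0.4677  4.5492  3.1076] fin 66.04953646659851 q [-0.0533  0.1237 -0.2145  1.2284  0.0038  1.3593]
```

```bash
python3 -m jog '[0.6,0.02,0,0,0, 0.6,0.04,0,0,0, 0.6,0.06,0,0,0, 0.6,0.08,0,0,0, 0.6,0.1,0,0,0, 0.6,0.115,0,0,0, 0.6,0.128,0,0,0, 0.6,0.136,0,0,0, 0.6,0.142,0,0,0, 0.6,0.148,0,0,0, 0.6,0.154,0,0,0, 0.6,0.160,0,0,0, 0.6,0.165,0,0,0, 0.6,0.165,0,0,0]'; python3 st.py
```

```text
time_s: 10.78
eef_pos: [0.5114, 0.1946, 0.0345]
ee_rot: [[-0.151, 0.988, 0.006], [0.988, 0.151, -0.011], [-0.011, 0.004, -1.0]]
contact_force: [1.7, -13.3, 4.8]
opening: 0.0545
finger_force: 66.1
t 10.7833 trk [-20.8417  35.6232] z 0.03450624720466591 yaw -0.0032845996750231156 open 0.05449628388470671 F [  1.7283 -13.3162   4.7722] fin 66.13852500915527 q [ 0.2478  0.1519 -0.1834  1.2322 -0.0117  1.6667]
```

```bash
python3 -m jog '[-1,0,0,0,0, -1,0,0,0,0, -1,0,0,0,0, -1,0,0,0,0, -1,0,0,-0.04,0, -1,0,0,-0.08,0, -1,0,0,-0.1,0, -1,-0.488,-0.077,-0.1,0, -1,-0.488,-0.077,-0.1,0, -1,-0.488,-0.077,-0.1,0, -1,-0.488,-0.077,-0.1,0, -1,-0.488,-0.077,-0.1,0, -1,-0.488,-0.077,-0.1,0, -1,-0.488,-0.077,-0.1,0, -1,-0.488,-0.077,-0.1,0, -1,-0.488,-0.077,-0.1,0, -1,-0.488,-0.077,-0.1,0, -1,-0.488,-0.077,-0.1,0, -1,-0.488,-0.077,-0.1,0, -1,-0.488,-0.077,-0.1,0]'; python3 -c "
from st import *
im=look([(36,36),(92,36),(-20,36)]);st()
cv2.imwrite('pics/t2.png',im[:,:,::-1])"
```

```text
time_s: 12.45
eef_pos: [0.5072, -0.3011, 0.1317]
ee_rot: [[-0.148, 0.989, 0.001], [0.989, 0.148, -0.003], [-0.003, 0.0, -1.0]]
contact_force: [1.1, 0.2, -0.4]
opening: 0.0852
finger_force: 0.0
hub [36.7353 34.9129] [14.7805 15.261 ]
hub [92.6821 36.8094] [14.8704 15.2896]
hub [-19.2877  35.9696] [14.6851 14.9966]
t 12.5 trk [-506.5122  115.8209] z 0.1316989941999998 yaw -0.004800400374986045 open 0.08542784870274134 F [-0.2124  0.4079  0.3936] fin 0.0 q [-0.6449  0.2119  0.0817  1.4406  0.0003  0.7756]
```

Three are in closed file. Grip the last.

```bash
python3 -m jog '[-1,-0.003,0.003,0.03,0, -1,-0.003,0.003,0.06,0, -1,-0.003,0.003,0.102,0, -1,-0.003,0.003,0.102,0, -1,-0.003,0.003,0.102,0, 0.6,-0.003,0.003,0.102,0, 0.6,-0.003,0.003,0.102,0, 0.6,-0.003,0.003,0.102,0, 0.6,-0.003,0.003,0.102,0, 0.6,-0.003,0.003,0.102,0, 0.6,-0.003,0.003,0.102,0, 0.6,-0.003,0.003,0.102,0, 0.6,0.015,0.004,0.1,0, 0.6,0.04,0.01,0.1,0, 0.6,0.07,0.02,0.1,0, 0.6,0.10,0.03,0.1,0, 0.6,0.13,0.04,0.1,0, 0.6,0.16,0.05,0.1,0, 0.6,0.18,0.06,0.1,0, 0.6,0.2,0.07,0.1,0]'; python3 st.py
```

```text
time_s: 14.17
eef_pos: [0.5475, -0.0871, 0.0351]
ee_rot: [[-0.154, 0.988, 0.004], [0.988, 0.154, -0.006], [-0.006, 0.003, -1.0]]
contact_force: [2.0, -2.7, -5.6]
opening: 0.0544
finger_force: 65.6
t 14.1667 trk [-304.7499   43.4693] z 0.03505443475642505 yaw -0.0004187314855380365 open 0.05437167484054421 F [ 1.962  -2.6561 -5.5542] fin 65.58161973953247 q [-0.2763  0.1673 -0.1649  1.2338 -0.0044  1.1398]
```

```bash
python3 -m jog '[0.6,0.02,0.004,0.001,0, 0.6,0.045,0.007,0.001,0, 0.6,0.07,0.007,0.001,0, 0.6,0.095,0.007,0.001,0, 0.6,0.115,0.007,0.001,0, 0.6,0.135,0.007,0.001,0, 0.6,0.155,0.007,0.001,0, 0.6,0.175,0.007,0.001,0, 0.6,0.19,0.007,0.001,0, 0.6,0.2,0.007,0.001,0, 0.6,0.208,0.007,0.001,0, 0.6,0.214,0.007,0.001,0, 0.6,0.219,0.007,0.001,0, 0.6,0.224,0.007,0.001,0, 0.6,0.229,0.007,0.001,0, 0.6,0.233,0.007,0.001,0, 0.6,0.233,0.007,0.001,0]'; python3 st.py
```

```text
time_s: 15.58
eef_pos: [0.521, 0.142, 0.035]
ee_rot: [[-0.153, 0.988, 0.009], [0.988, 0.153, -0.008], [-0.009, 0.008, -1.0]]
contact_force: [2.9, -8.9, 2.8]
opening: 0.0544
finger_force: 66.4
t 15.5833 trk [-74.294   34.2493] z 0.035004147118898425 yaw -0.0018965401347442493 open 0.054448677706265235 F [ 2.8779 -8.8851  2.7792] fin 66.35469675064087 q [ 0.1471  0.1284 -0.2085  1.226  -0.009   1.5646]
```

```bash
python3 -m jog '[-1,0,0,0,0, -1,0,0,0,0, -1,0,0,0,0, -1,0,0,0,0, -1,0,0,-0.04,0, -1,0,0,-0.08,0, -1,0,0,-0.1,0, 1,-0.082,0.171,-0.1,0, 1,-0.082,0.171,-0.1,0, 1,-0.082,0.171,-0.1,0, 1,-0.082,0.171,-0.1,0, 1,-0.082,0.171,-0.1,0, 1,-0.082,0.171,-0.1,0, 1,-0.082,0.171,-0.1,0, 1,-0.082,0.171,-0.1,0, 1,-0.082,0.171,-0.1,0]'; python3 -c "
from st import *
im=look([(36,36),(92,36),(-20,36),(-76,36)]);st()
cv2.imwrite('pics/t3.png',im[:,:,::-1])"
```

```text
time_s: 16.92
eef_pos: [0.6974, 0.0913, 0.1319]
ee_rot: [[-0.155, 0.988, -0.0], [0.988, 0.155, 0.0], [0.0, -0.0, -1.0]]
contact_force: [0.4, 0.1, 0.5]
opening: 0.0
finger_force: 0.0
hub [92.6877 36.7904] [14.9617 15.3792]
t 16.9667 trk [-151.6051 -132.2875] z 0.13227617592966748 yaw 0.0009892686473658289 open -0.00017451431889183207 F [0.1705 0.5507 0.75  ] fin 0.0 q [0.0348 0.5281 0.4868 1.5291 0.0003 1.4495]
```

```bash
python3 -m jog '[1,-0.003,0.005,0.03,0, 1,-0.003,0.005,0.06,0, 1,-0.003,0.005,0.09,0, 1,-0.003,0.005,0.112,0, 1,-0.003,0.005,0.112,0, 1,-0.003,0.005,0.112,0]'; python3 -c "
from st import *
st();im=bot.camera('top')
cv2.imwrite('pics/t4.png',cv2.resize(im[130:290,140:360,::-1],None,fx=3,fy=3))"
```

```text
time_s: 17.47
eef_pos: [0.7014, 0.0888, 0.0181]
ee_rot: [[-0.155, 0.988, -0.004], [0.988, 0.155, -0.0], [0.001, -0.004, -1.0]]
contact_force: [0.7, 0.1, 0.6]
opening: -0.0
finger_force: 0.0
t 17.4667 trk [-154.724  -135.7637] z 0.018114797950007932 yaw 0.0007141825498736239 open -3.52163002206708e-05 F [0.6894 0.1389 0.6007] fin 0.0 q [0.0311 0.5766 0.3271 1.3254 0.0001 1.4461]
```

View pics/t4.png

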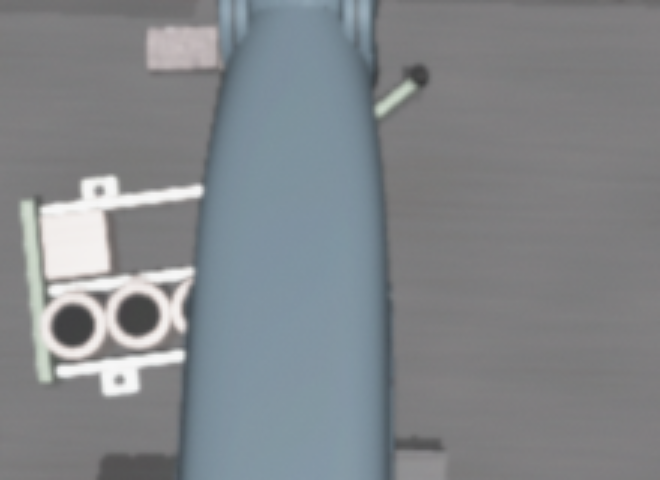

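```bash
python3 -m jog '[1,-0.006,-0.006,0,0, 1,-0.013,-0.012,0,0, 1,-0.020,-0.020,0,0, 1,-0.026,-0.027,0,0, 1,-0.031,-0.036,0,0, 1,-0.036,-0.045,0,0, 1,-0.040,-0.054,0,0, 1,-0.044,-0.063,0,0, 1,-0.046,-0.075,0,0, 1,-0.046,-0.086,0,0, 1,-0.044,-0.098,0,0, 1,-0.041,-0.110,0,0, 1,-0.035,-0.122,0,0, 1,-0.028,-0.133,0,0, 1,-0.017,-0.143,0,0, 1,-0.006,-0.152,0,0, 1,0.008,-0.158,0,0, 1,0.016,-0.162,0,0]'; python3 st.py
```

```text
time_s: 19.02
eef_pos: [0.541, 0.0794, 0.0205]
ee_rot: [[-0.154, 0.988, 0.002], [0.988, 0.154, 0.0], [-0.0, 0.002, -1.0]]
contact_force: [0.2, 0.3, 0.4]
opening: -0.0
finger_force: 0.3
t 19.0167 trk [-139.1546   24.1507] z 0.020512448530405826 yaw -0.0004484000561645533 open -8.079477861170777e-06 F [0.2031 0.2801 0.4072] fin 0.2906040057860082 q [ 0.0232  0.1624 -0.2005  1.206  -0.      1.4393]
```

```bash
python3 -m jog '[1,0.004,0,0,0, 1,0.008,0,0,0, 1,0.010,0,0,0, 1,0.012,0,0,0, 1,0.012,0,0,0]'; python3 st.py
```

```text
time_s: 19.43
eef_pos: [0.5399, 0.0866, 0.0198]
ee_rot: [[-0.152, 0.988, 0.0], [0.988, 0.152, -0.01], [-0.01, -0.001, -1.0]]
contact_force: [-1.7, -9.3, 3.2]
opening: 0.0001
finger_force: 4.9
t 19.4333 trk [-131.9104   24.1349] z 0.019793826912228515 yaw -0.0021671394367814016 open 6.312930457060258e-05 F [-1.7416 -9.3494  3.1556] fin 4.881072118878365 q [ 0.0422  0.1663 -0.1977  1.2072 -0.01    1.4601]
```

Stop reached, with about 9 N of contact. Back off, raise, move clear and look.

```bash
python3 -m jog '[1,-0.02,0,0,0, 1,-0.05,0,0,0, 1,-0.06,0,-0.04,0, 1,-0.06,0,-0.1,0, 1,-0.06,0,-0.12,0, 1,-0.3,0,-0.12,0, 1,-0.3,0,-0.12,0, 1,-0.3,0,-0.12,0, 1,-0.3,0,-0.12,0, 1,-0.3,0,-0.12,0, 1,-0.3,0,-0.12,0, 1,-0.3,0,-0.12,0, 1,-0.3,0,-0.12,0]'; python3 -c "
from st import *
im=look([(36,36),(92,36),(-20,36),(-76,36)]);st()
cv2.imwrite('pics/t5.png',cv2.resize(im[130:310,80:440,::-1],None,fx=2.2,fy=2.2))"
```

```text
time_s: 20.52
eef_pos: [0.5858, -0.2076, 0.1385]
ee_rot: [[-0.151, 0.989, -0.001], [0.989, 0.151, 0.001], [0.001, -0.0, -1.0]]
contact_force: [0.1, 0.8, 0.3]
opening: -0.0001
finger_force: 0.0
hub [36.7524 34.9498] [14.7677 15.2068]
hub [92.6734 36.8104] [14.8521 15.2841]
hub [-19.2688  35.9962] [14.6649 15.0181]
hub [-75.1613  34.723 ] [14.591 14.877]
t 20.5667 trk [-428.0955   24.0375] z 0.1387066622663194 yaw -0.001751788160354086 open 7.12870432666862e-05 F [-0.3141 -0.1822  0.6407] fin 0.0 q [-0.4466  0.2983  0.1988  1.4725  0.0009  0.9708]
```

View pics/t5.png

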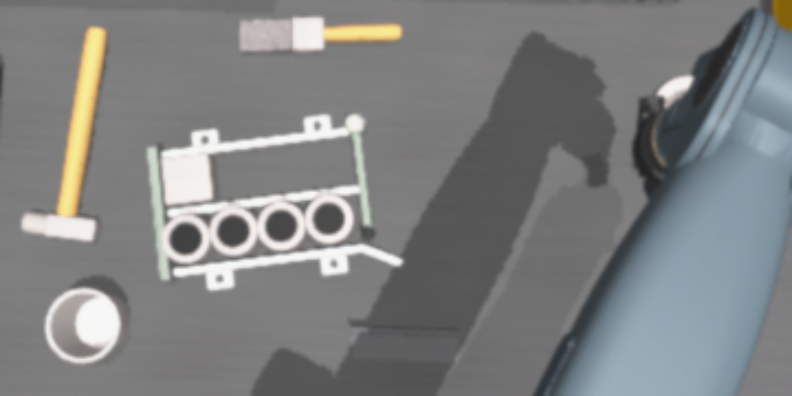

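The final picture shows four hubs in closed file, from (185,238) to (328,218). The gate runs from (355,123) to the peg at (369,232), shut across the mouth, and the arm is clear.

```bash
python3 -c "
from rig import bot
print(bot.finish_job())"
```

```text
the job is handed in; nothing more can be done
None
```

The job is handed in: all four hubs stand in closed file in lane_a at track x ≈ 93, 37, −19 and −75 mm, each within about 1.5 mm of the centre line, and the gate is pushed against its stop; no verdict came back, and the other things looked unmoved, though the arm hid the flange and spray in the last picture.

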